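Hold the matching offset lever level over its fixture pins

TASK

Pick out the cast lever whose two holes match the spacing of the two pins on the fixture, take it across its straight arm at its balance point and lift it clear of the bench. Hold it level over the fixture, the big bore above the big pin and the small eye above the small pin, with a few centimetres of air between it and the pin tops, so that I can grease the pins: the program finishes with the lever still held there, steady. Never let any lever touch the fixture, and leave the other two levers and the loose things around them where they lie.

Things in the scene. Friction and masses are not known exactly. Their poses are not given: they have to be found in the camera images.
- lever_110_balance (a point): Balance point of the MATCHING lever (plain grey cast steel, 110 mm between hole centres, about 0.28 kg), lying flat: on the centre line of its straight arm, 45 mm from the bore's centre, 14 mm above the underside. Arm there: 14 mm wide, 20 mm high, underside 4 mm above the bench, straight from the hub to 66 mm from the bore. x: along the arm, bore to eye; y: the side the eye steps to; z: up.
- lever_110_bore (a point): Centre of the 22 mm bore in the matching lever's round hub (34 mm across, 28 mm high), 14 mm above its underside; on all three levers the hub is the end nearer the robot. Same axes as its balance point.
- lever_110_eye (a point): Centre of the matching lever's small round eye (23 mm across, 24 mm high, 13 mm hole), 109.3 mm along +x and 12 mm along +y from its bore, 14 mm above the underside; a slanting stretch of arm steps sideways to it.
- lever_90_balance (a point): Balance point of the shorter look-alike lever, same but for length (90 mm between hole centres), lying beside the matching one; leave alone. 36 mm from its bore, 14 mm above the underside, same axes.
- lever_130_balance (a point): Balance point of the longer look-alike lever, same but for length (130 mm between hole centres), lying beside the matching one; leave alone. 54 mm from its bore, 14 mm above the underside, same axes.
- fixture: Fixture fixed to the bench: aluminium plate 168 x 66 x 12 mm with two upright steel pins 110 mm apart. Origin on the bench under the big pin's centre; x, y, z axes are those of the matching lever when it sits on the pins. A fixed cable reel, about 120 mm tall, stands between the levers and the fixture: carry over it. The sawing jig beyond the fixture's near end is about 200 mm tall.
- pin_main (a point): Centre of the top of the big pin (18 mm thick, for the hub's bore), 42 mm above the bench; the pin is at the end of the fixture nearer the robot.
- pin_small (a point): Centre of the top of the small pin (10 mm thick, for the eye), 42 mm above the bench, 109.3 mm along +x and 12 mm along +y of the fixture from the big pin.
- rivet_tin: Small round white metal tin, 54 mm across, 24 mm high, loose on the bench; origin at its underside. Leave alone.
- slip_stone: Dark sharpening stone, 20 x 52 x 9 mm, loose on the bench; origin at its underside. Leave alone.
- glue_block: Small flat light-wood block, 32 x 36 x 10 mm, loose on the bench; origin at its underside. Leave alone.

How it is judged:
On the way:
1. the matching lever is lifted clear of the bench, gripped at its balance point (height (world z) of each of lever_110_bore, lever_110_eye above 0.04 m and horizontal distance between the grasp point and lever_110_balance below 0.018 m and contact force between the fingers and lever_110 above 1 N), for 0.2 s.
At the end, for the whole second after the job is handed in: The fingers hold the 110 mm lever within 18 mm of its balance point, level within 5 degrees, at rest, bore within 10 mm and eye within 12 mm of their pins' axes, 10 to 80 mm of air over the pins, not touching the fixture; other levers and loose things within 25 mm of where they lay (horizontal distance between lever_110_bore and pin_main below 0.01 m and horizontal distance between lever_110_eye and pin_small below 0.012 m and z of lever_110_bore in the frame of pin_main between 0.024 and 0.094 m and angle between lever_110_balance's own z axis and vertical below 0.087 rad and horizontal distance between the grasp point and lever_110_balance below 0.018 m and contact force between the fingers and lever_110 above 1 N and contact force between lever_110 and fixture below 0.1 N and linear speed of lever_110 below 0.02 m/s and angular speed of lever_110 below 0.15 rad/s and distance of each of lever_90_balance, lever_130_balance, rivet_tin, slip_stone, glue_block from where it was at the start of the episode below 0.025 m); the arm keeps its last pose, push and grip.
It fails at once if a lever touches the fixture (contact force between any of lever_110, lever_90, lever_130 and fixture above 1 N).
It fails at once if another lever or a loose bystander is disturbed (distance of any of lever_90_balance, lever_130_balance, rivet_tin, slip_stone, glue_block from where it was at the start of the episode above 0.025 m).
It also fails if it takes over 48 s, if anything falls off the work surface, if the arm or the gripper's body presses on something with over 40 N, if the wrist force passes 120 N, or if a joint passes its speed limit or range.

ROBOT

A 7-joint arm with a two-finger parallel gripper is mounted at the origin on the work surface; the furniture and walls round the work are solid. World frame = base frame: x ahead of the robot, y to its left, z up, the work surface at z = 0. Lengths are in m, angles in rad, forces in N, time in s.
With the tool pointing down it reaches from about 0.425 to 1.025 m from the base axis. Payload 3.6 kg.
Tool frame: the origin (TCP) lies midway between the tips of the shut fingers; the grasp point (between the pads) lies 19 mm behind it; z points along the fingers, x is the direction in which the jaws open and shut, and the axes are right-handed (so a half turn about z gives the same grasp; the last joint's range is limited). The gripper opens to 85 mm and grips with 20 to 120 N. Pads are 22 mm wide; open, the fingers measure 114 mm over their backs; the gripper's body (76 mm by 85 mm) begins 54 mm behind the grasp point. The pads swing forward as they close: fully open they stand 13 mm farther back than shut.
Start: joints at [1.2, 0.591, 0.048, 1.609, -0.033, 0.943, -0.034], TCP at [0.199, -0.697, 0.2] pointing down, gripper open.
Joint ranges: [-2.69, 2.69], [-0.47, 2.24], [-1.27, 1.36], [0.19, 2.51], [-1.53, 4.68], [0.08, 2.07], [-3.09, 3.09]. Speed limits (rad/s): [2.57, 2.57, 3.14, 3.14, 3.14, 3.14, 3.14].

INTERFACE

Orientations are given as a unit quaternion [x, y, z, w].
In Python, from bench import robot, eyes gives the robot as it stands.
- The arm moves only by the shell command python3 -m crank 'ROWS' [FORCE]. ROWS is JSON, a list of rows, each an object of numbers: "x", "y", "z": the shift along the tool's x, y, z in m; "wx", "wy", "wz": the turn, a rotation vector about the tool's x, y, z in rad; "claw": the finger opening in m, from 0 to 0.0854. In form: [{"x": .., "y": .., "z": .., "wx": .., "wy": .., "wz": .., "claw": ..}, ...]. A call has 1 to 12 rows; each row shifts and turns the pose as measured when the row begins, along the tool's axes as they then stand; what a row does not reach is not made up. A row lasts 1/8 s, in which the tool goes at most 62.5 mm and 10.7 degrees, less where a joint would pass 70% of its speed; a pose out of reach is approached as far as the arm can. A call with a gripper value outside its range is refused whole. The fingers move at their own pace and stop on an object; FORCE is the grip in N (left out, the last holds). Time passes only in rows, so rows that do not move let the fingers close. It gives the time, the measured TCP pose, the force and the opening at its end, in the units of the state.
- robot.get_state(): the state, without advancing time (a new reading comes with each control period).
- eyes.snapshot(name): name is "side" or "top"; returns (picture, depth): 384x512x3 uint8, blue, green, red; 384x512 float32, m along the optical axis (not along the pixel's ray), 0 where there is no reading.
- eyes.camera_info(name): a dict with "camera_matrix" (3x3 intrinsics, pixels), "distortion" ([k1, k2, p1, p2, k3] as OpenCV has them; the pictures are not rectified), "eye" and "attitude" of the camera in the world. Camera axes: x right, y down, z forward; pixel columns grow to the right and rows downward; lengths in m; the calibration is good to about 2 mm. A picture is of the moment at which its call begins. camera_info takes no time and is no camera call.
- robot.hand_in(): hands the job in, once; it reports no verdict.
The state is a dict: "clock": time; "q": joint angles; "dq": joint speeds; "effort": joint torques, N m; "tool_pos": TCP position; "tcp_rot": TCP orientation; "force": force on the tool from outside, world axes, zero at the start; "torque": the same for the moment, N m; "finger_gap": finger opening in m.
Only numpy, scipy, OpenCV 4.12 (cv2) and the standard library are available. Lean on these libraries where they do the work, as an engineer would, in place of code of your own. Each camera call takes 0.05 s, during which the arm holds its last target.

## Working session

There is one attempt and no reset: what is moved stays moved. The work goes in short steps, Python scripts to look and compute and a shell command to move; the robot and the scene stay as the last step left them, time stands still between calls to the robot, and variables do not carry over. Pictures are saved under pics/ and viewed, and the job is handed in when it is done.

```bash
mkdir -p pics; ls; python3 - <<'E'
from bench import robot, eyes
import cv2,numpy as np
print(robot.get_state())
for n in("top","side"):
    im,d=eyes.snapshot(n); cv2.imwrite(f"pics/{n}0.png",im); np.savez(f"{n}0.npz",im=im,d=d)
    print(n,eyes.camera_info(n))
E
```

```text
pics
{'clock': 0.0, 'q': array([ 1.19951604,  0.59213616,  0.04827493,  1.60986283, -0.03329031,
        0.94267377, -0.03366182]), 'dq': array([-5.01268254e-05, -2.29276524e-04, -5.59912508e-04,  1.03274740e-03,
       -1.42167876e-03, -1.00400148e-03, -1.48577389e-03]), 'effort': array([ 1.14219290e-04, -5.48683155e+01,  1.54649042e+00, -1.98126233e+01,
        9.28122288e-03,  8.74575722e-03, -2.57262201e-06]), 'tool_pos': array([ 0.19857464, -0.69632558,  0.19881292]), 'tcp_rot': array([ 7.98235100e-01, -6.02344942e-01, -9.44205284e-04, -6.35243189e-04]), 'force': array([ 0.29327385, -0.10159212, -0.04660168]), 'torque': array([ 0.00239559, -0.00219357, -0.02037839]), 'finger_gap': 0.08587245103728548}
top {'camera_matrix': array([[358.31327497,   0.        , 254.06179713],
       [  0.        , 358.31327497, 196.35884756],
       [  0.        ,   0.        ,   1.        ]]), 'distortion': array([-0.03350876,  0.        ,  0.        ,  0.        ,  0.        ]), 'eye': array([0.26691535, 0.03563699, 0.95857829]), 'attitude': array([ 0.75367963, -0.64729714,  0.07633552, -0.08453587])}
side {'camera_matrix': array([[349.46186343,   0.        , 251.39212058],
       [  0.        , 349.46186343, 187.77105016],
       [  0.        ,   0.        ,   1.        ]]), 'distortion': array([-0.04895047,  0.        ,  0.        ,  0.        ,  0.        ]), 'eye': array([0.44252459, 0.78912144, 0.59769001]), 'attitude': array([-0.03337124,  0.88905378, -0.4564755 ,  0.00999255])}
```

View pics/top0.png

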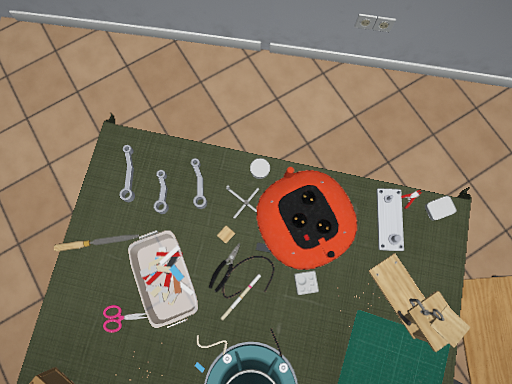

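View pics/side0.png

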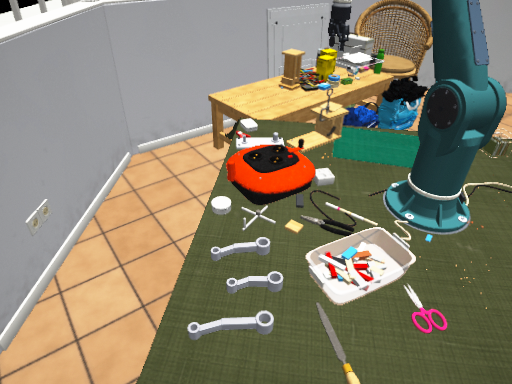

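Top view: three levers at left, at about (127,172), (161,192) and (198,183), the reel at (307,218), the fixture at (391,220) and the jig at (420,300). Next I zoom in and measure.

```bash
cat > h.py <<'E'
import numpy as np,cv2
from scipy.spatial.transform import Rotation as R
from bench import robot,eyes
def cam(n):
    c=eyes.camera_info(n); return c["camera_matrix"],c["distortion"],np.array(c["eye"]),R.from_quat(c["attitude"]).as_matrix()
def rays(n,uv):
    K,D,e,A=cam(n)
    p=cv2.undistortPoints(np.array(uv,float).reshape(-1,1,2),K,D).reshape(-1,2)
    return e,np.c_[p,np.ones(len(p))]@A.T
def atz(n,uv,z):
    e,r=rays(n,uv); return e+r*((z-e[2])/r[:,2])[:,None]
def cloud(n,d):
    v,u=np.mgrid[:384,:512]; e,r=rays(n,np.c_[u.ravel(),v.ravel()])
    P=(e+r*d.ravel()[:,None]).reshape(384,512,3); P[d==0]=np.nan; return P
def proj(n,P):
    K,D,e,A=cam(n); return cv2.projectPoints((np.atleast_2d(P)-e)@A,np.zeros(3),np.zeros(3),K,D)[0].reshape(-1,2)
E
python3 - <<'E'
from h import *
for n,boxes in(("top",[(95,135,225,225),(360,170,450,260)]),("side",[(180,225,300,345),(220,115,320,165)])):
    f=np.load(f"{n}0.npz");im=f["im"]
    for i,(a,b,c,d) in enumerate(boxes):
        s=int(min(790/(c-a),590/(d-b)))
        o=cv2.resize(im[b:d,a:c],None,fx=s,fy=s,interpolation=cv2.INTER_CUBIC)
        for x in range(a,c,10): cv2.putText(o,str(x),((x-a)*s,10),0,.35,(0,255,255))
        for y in range(b,d,10): cv2.putText(o,str(y),(0,(y-b)*s+5),0,.35,(0,255,255))
        cv2.imwrite(f"pics/z_{n}{i}.png",o); print(n,i,s)
f=np.load("top0.npz");P=cloud("top",f["d"])
print("bench z",np.nanmedian(P[215:225,100:125,2]))
for uv in [(127,195),(127,149),(200,202),(195,162),(161,208),(161,174),(394,238),(388,198),(391,220)]:
    print(uv,P[uv[1],uv[0]].round(4))
z=np.nan_to_num(P[...,2]); print("reel max",np.nanmax(z[170:270,255:360]), "jig",z[250:350,368:470].max(),)
E
```

```text
top 0 6
top 1 6
side 0 4
side 1 7
bench z -0.0006319677580397531
(127, 195) [ 0.4389  0.4111 -0.0019]
(127, 149) [0.5679 0.4391 0.0056]
(200, 202) [ 0.4501  0.2079 -0.0017]
(195, 162) [0.5587 0.2413 0.0064]
(161, 208) [0.4168 0.3092 0.0021]
(161, 174) [0.5115 0.3296 0.0013]
(394, 238) [ 0.4251 -0.313   0.0352]
(388, 198) [ 0.5307 -0.2919  0.0306]
(391, 220) [ 0.4768 -0.3113  0.01  ]
reel max 0.11984165813578584 jig 0.20142616715420325
```

```bash
ls pics
```

```text
side0.png
top0.png
z_side0.png
z_side1.png
z_top0.png
z_top1.png
```

View pics/z_top0.png

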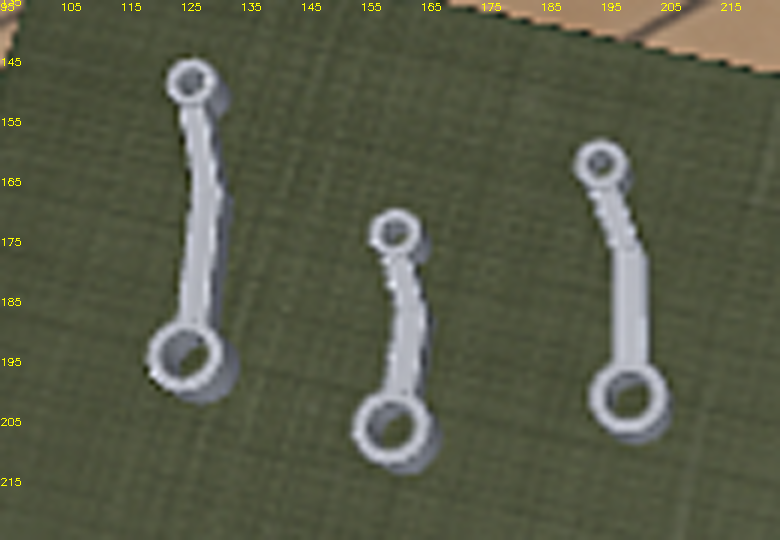

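View pics/z_top1.png

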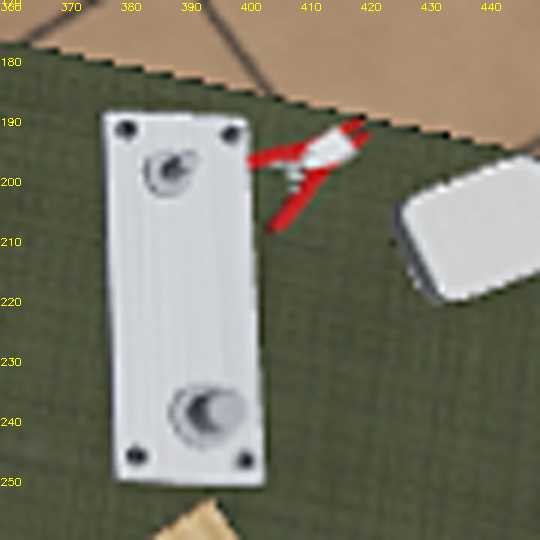

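View pics/z_side0.png

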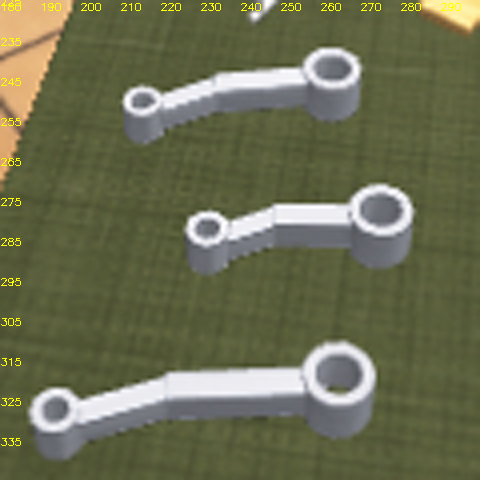

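View pics/z_side1.png

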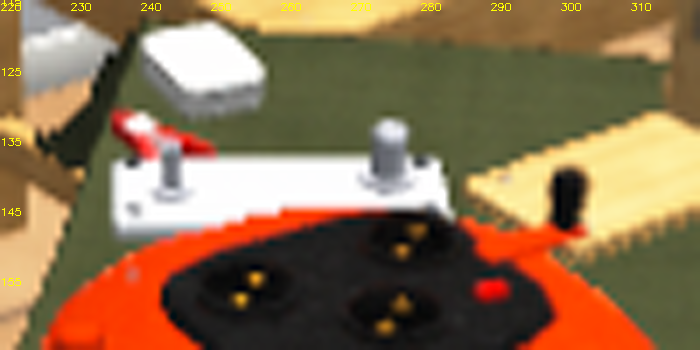

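```bash
cat >> h.py <<'E'
from scipy.optimize import least_squares
def T(a,b,s,X,Y): return [a+(X+.5)/s-.5,b+(Y+.5)/s-.5]
def fit(obs,x0):
    # obs: (cam,uv,local xyz) ; params x,y,yaw
    def f(p):
        c,s=np.cos(p[2]),np.sin(p[2]); r=[]
        for n,uv,l in obs:
            w=[p[0]+c*l[0]-s*l[1],p[1]+s*l[0]+c*l[1],l[2]]
            r+=list(proj(n,w)[0]-uv)
        return np.array(r)
    o=least_squares(f,x0); return o.x,f(o.x).round(2)
E
python3 - <<'E'
from h import *
t0=lambda X,Y:T(95,135,6,X,Y); t1=lambda X,Y:T(360,170,6,X,Y); s0=lambda X,Y:T(180,225,4,X,Y); s1=lambda X,Y:T(220,115,7,X,Y)
L={"right":((629,397),(601,164),(332,69),(143,101)),"mid":((393,427),(396,232),(380,211),(208,229)),"left":((186,356),(191,82),(338,375),(56,409))}
for k,(a,b,c,d) in L.items():
    for A,B,n in((t0(*a),t0(*b),"top"),(s0(*c),s0(*d),"side")):
        p=atz(n,[A],.028)[0];q=atz(n,[B],.026)[0]; print(k,n,p.round(4),q.round(4),"len",np.linalg.norm((p-q)[:2]).round(4))
a,b,c,d=L["right"]
l0=(0,0,.028);l1=(.1093,.012,.026)
for nm,o in (("both",[("top",t0(*a),l0),("top",t0(*b),l1),("side",s0(*c),l0),("side",s0(*d),l1)]),):
    for sub in (o,o[:2],o[2:]):
        p,r=fit(sub,[.45,.21,.1]);print("lever",p.round(4),r)
        cc,ss=np.cos(p[2]),np.sin(p[2]);print("  bal",p[:2]+.045*np.array([cc,ss]))
m0=(0,0,.042);m1=(.1093,.012,.042)
o=[("top",t1(222,411),m0),("top",t1(184,162),m1),("side",s1(391,127),m0),("side",s1(172,145),m1)]
for sub in(o,o[:2],o[2:]):
    p,r=fit(sub,[.43,-.31,0]);print("fix",p.round(4),r)
for A,n in((o[0],"t"),(o[1],"t"),(o[2],"s"),(o[3],"s")): print(atz(A[0],[A[1]],.042)[0].round(4))
# plate corners
C=[t1(104,114),t1(246,119),t1(264,486),t1(116,480)]
c=atz("top",C,.012);print(c.round(4), c.mean(0)); print([np.linalg.norm(c[i]-c[(i+1)%4]).round(4) for i in range(4)])
e=(c[0]+c[1])/2-(c[2]+c[3])/2; print("plate yaw",np.arctan2(e[1],e[0]))
E
```

```text
right top [0.4475 0.2048 0.028 ] [0.5528 0.2378 0.026 ] len 0.1104
right side [0.4492 0.2077 0.028 ] [0.5541 0.2398 0.026 ] len 0.1097
mid top [0.4183 0.3055 0.028 ] [0.5071 0.3236 0.026 ] len 0.0906
mid side [0.42   0.3095 0.028 ] [0.5075 0.3265 0.026 ] len 0.0891
left top [0.4359 0.4039 0.028 ] [0.5634 0.4326 0.026 ] len 0.1307
left side [0.4379 0.4077 0.028 ] [0.5645 0.4341 0.026 ] len 0.1294
lever [0.4486 0.206  0.193 ] [-0.39 -0.48 -0.28 -0.32  0.29 -0.51  0.3  -0.34]
  bal [0.49280638 0.21464874]
lever [0.4477 0.2048 0.1949] [-0.01 -0.07  0.01  0.08]
  bal [0.49186154 0.21353452]
lever [0.4491 0.2077 0.1882] [ 0.05 -0.02 -0.05  0.01]
  bal [0.49331989 0.21606948]
fix [ 0.4258 -0.3176  0.1129] [ 0.21 -0.38 -0.04 -0.32  0.38  0.51  0.52 -0.21]
fix [ 0.4248 -0.3171  0.1069] [-0.   -0.01  0.    0.01]
fix [ 0.4278 -0.3206  0.1511] [-0.2   0.11  0.19 -0.07]
[ 0.4247 -0.3171  0.042 ]
[ 0.5322 -0.2935  0.042 ]
[ 0.4272 -0.3215  0.042 ]
[ 0.5347 -0.2916  0.042 ]
[[ 0.5578 -0.2663  0.012 ]
 [ 0.5655 -0.3314  0.012 ]
 [ 0.3996 -0.3494  0.012 ]
 [ 0.3925 -0.284   0.012 ]] [ 0.47883419 -0.30775441  0.012     ]
[np.float64(0.0656), np.float64(0.1669), np.float64(0.0658), np.float64(0.1663)]
plate yaw 0.10710535002552452
```

The right-hand lever (hub at about (199,201), eye at (195,162)) measures 110 mm between holes, so it's the match. Next I check the jig's extent near the fixture.

```bash
python3 - <<'E'
from h import *
for n in("top","side"):
    P=cloud(n,np.load(f"{n}0.npz")["d"]).reshape(-1,3)
    m=(P[:,0]>.1)&(P[:,0]<.7)&(P[:,1]<.0)&(P[:,1]>-.6)
    for zl,zh in((.015,.05),(.05,.1),(.1,.15),(.15,.26),(.26,.6)):
        q=P[m&(P[:,2]>zl)&(P[:,2]<zh)]
        j=q[(q[:,1]<-.2)]; 
        if len(j): print(n,zl,len(j),"xr",j[:,0].min().round(3),j[:,0].max().round(3),"yr",j[:,1].min().round(3),j[:,1].max().round(3))
        j=q[(q[:,1]>-.2)]
        if len(j): print("   reel",len(j),j.min(0).round(3),j.max(0).round(3))
    # distance from target balance of high points
    q=P[m&(P[:,2]>.13)&(P[:,2]<.3)]; d=np.linalg.norm(q[:,:2]-[.47,-.3125],axis=1)
    if len(d): print("closest high pt",q[d.argmin()],d.min())
E
```

```text
top 0.015 927 xr 0.186 0.565 yr -0.48 -0.271
   reel 512 [ 0.1   -0.131  0.015] [ 0.543 -0.     0.05 ]
top 0.05 226 xr 0.172 0.469 yr -0.399 -0.2
   reel 6524 [ 0.309 -0.2    0.051] [ 0.569 -0.     0.1  ]
top 0.1 1867 xr 0.173 0.304 yr -0.473 -0.331
   reel 74 [ 0.344 -0.146  0.1  ] [ 0.554 -0.012  0.12 ]
top 0.15 86 xr 0.242 0.264 yr -0.367 -0.348
closest high pt [ 0.27701898 -0.33979481  0.13234176] 0.19490172012240403
side 0.015 545 xr 0.19 0.572 yr -0.48 -0.266
   reel 385 [ 0.1   -0.128  0.015] [ 0.555 -0.     0.049]
side 0.05 285 xr 0.172 0.304 yr -0.413 -0.327
   reel 2352 [ 0.31  -0.182  0.051] [ 0.57 -0.    0.1 ]
side 0.1 362 xr 0.173 0.304 yr -0.463 -0.327
   reel 60 [ 0.346 -0.145  0.1  ] [ 0.554 -0.006  0.119]
side 0.15 42 xr 0.244 0.267 yr -0.367 -0.345
closest high pt [ 0.27417188 -0.33793641  0.13041198] 0.1974731939867263
```

```bash
python3 -m crank '[{"z":-0.06},{"z":-0.06},{"x":-0.05,"y":-0.01},{"x":-0.05,"y":-0.02}]'; python3 -c "
from h import *; s=robot.get_state(); print(s['q'],s['tool_pos'])"
```

```text
[ 1.19951214  0.59200965  0.04830079  1.60972303 -0.03330363  0.94270551
 -0.03369128] [ 0.1985951  -0.69641056  0.19895714]schema error: expected keys x, y, z, wx, wy, wz, claw
```

```bash
python3 -m crank '[{"x":0,"y":0,"z":-0.06,"wx":0,"wy":0,"wz":0,"claw":0.085},{"x":0,"y":0,"z":-0.06,"wx":0,"wy":0,"wz":0,"claw":0.085},{"x":-0.05,"y":-0.02,"z":0,"wx":0,"wy":0,"wz":0,"claw":0.085},{"x":-0.05,"y":-0.02,"z":0,"wx":0,"wy":0,"wz":0,"claw":0.085}]'; python3 -c "
from h import *; s=robot.get_state(); print(s['q'],s['tool_pos'],R.from_quat(s['tcp_rot']).as_matrix().round(3))"
```

```text
clock: 0.6
tool_pos: [0.2085, -0.5898, 0.3193]
tcp_rot: [0.797, -0.604, -0.003, -0.001]
force: [0.8, 0.2, -0.0]
finger_gap: 0.0853
[ 1.12403542  0.35493319  0.04676261  1.71055854 -0.017822    1.08246021
 -0.12078329] [ 0.20848563 -0.5898236   0.31933023] [[ 0.27  -0.963 -0.003]
 [-0.963 -0.27   0.005]
 [-0.006  0.001 -1.   ]]
```

```bash
python3 -m crank '[{"x":-0.038,"y":-0.043,"z":0,"wx":0,"wy":0,"wz":0.015,"claw":0.085},{"x":-0.038,"y":-0.043,"z":0,"wx":0,"wy":0,"wz":0.015,"claw":0.085},{"x":-0.038,"y":-0.043,"z":0,"wx":0,"wy":0,"wz":0.015,"claw":0.085},{"x":-0.038,"y":-0.043,"z":0,"wx":0,"wy":0,"wz":0.015,"claw":0.085},{"x":-0.038,"y":-0.043,"z":0,"wx":0,"wy":0,"wz":0.015,"claw":0.085},{"x":-0.038,"y":-0.043,"z":0,"wx":0,"wy":0,"wz":0.015,"claw":0.085},{"x":-0.044,"y":-0.03,"z":0,"wx":0,"wy":0,"wz":0,"claw":0.085},{"x":-0.044,"y":-0.03,"z":0,"wx":0,"wy":0,"wz":0,"claw":0.085},{"x":-0.044,"y":-0.03,"z":0,"wx":0,"wy":0,"wz":0,"claw":0.085},{"x":-0.044,"y":-0.03,"z":0,"wx":0,"wy":0,"wz":0,"claw":0.085}]'
cat > st.py <<'E'
import sys
from h import *
tx,ty,tz,ja=map(float,sys.argv[1:5]) # target TCP, jaw angle (rad)
s=robot.get_state(); M=R.from_quat(s['tcp_rot']).as_matrix()
g=np.array([[np.cos(ja),np.sin(ja),0],[np.sin(ja),-np.cos(ja),0],[0,0,-1]]).T
p=s['tool_pos']; print("t",s['clock'],"pos",p.round(4),"q",s['q'].round(2),"grasp",(p-.019*M[:,2]).round(4),"gap",round(s['finger_gap'],4),"F",s['force'].round(1))
print("tool shift",(M.T@(np.array([tx,ty,tz])-p)).round(4),"turn",R.from_matrix(M.T@g).as_rotvec().round(3))
E
python3 st.py .4925 .2145 .3 -1.378
```

```text
clock: 1.85
tool_pos: [0.4972, -0.0975, 0.319]
tcp_rot: [0.766, -0.643, -0.004, -0.0]
force: [0.4, -0.1, 0.7]
finger_gap: 0.0851
t 1.85 pos [ 0.4972 -0.0975  0.319 ] q [ 0.33  0.19 -0.26  1.94  0.05  1.02 -1.35] grasp [ 0.4973 -0.0976  0.338 ] gap 0.0851 F [ 0.4 -0.1  0.7]
tool shift [-0.308  -0.0495  0.0208] turn [ 0.004  0.007 -0.019]
```

```bash
python3 -m crank '[{"x":-0.05,"y":-0.008,"z":0,"wx":0,"wy":0,"wz":0,"claw":0.085},{"x":-0.05,"y":-0.008,"z":0,"wx":0,"wy":0,"wz":0,"claw":0.085},{"x":-0.05,"y":-0.008,"z":0,"wx":0,"wy":0,"wz":0,"claw":0.085},{"x":-0.05,"y":-0.008,"z":0,"wx":0,"wy":0,"wz":0,"claw":0.085},{"x":-0.05,"y":-0.008,"z":0,"wx":0,"wy":0,"wz":0,"claw":0.085},{"x":-0.05,"y":-0.008,"z":0,"wx":0,"wy":0,"wz":0,"claw":0.085},{"x":0,"y":0,"z":0,"wx":0,"wy":0,"wz":-0.02,"claw":0.085}]'
python3 st.py .4925 .2145 .15 -1.378
```

```text
clock: 2.72
tool_pos: [0.49, 0.2207, 0.3191]
tcp_rot: [0.775, -0.632, -0.005, -0.0]
force: [-0.3, 0.3, -0.4]
finger_gap: 0.085
t 2.725 pos [0.49   0.2207 0.3191] q [-0.14  0.25 -0.45  1.88  0.12  1.04 -2.  ] grasp [0.4901 0.2206 0.3381] gap 0.085 F [-0.3  0.3 -0.4]
tool shift [ 0.0081 -0.0022  0.169 ] turn [0.006 0.009 0.01 ]
```

```bash
python3 -m crank '[{"x":0.008,"y":-0.002,"z":0.05,"wx":0.006,"wy":0.009,"wz":0.01,"claw":0.05},{"x":0,"y":0,"z":0.06,"wx":0,"wy":0,"wz":0,"claw":0.05},{"x":0,"y":0,"z":0.055,"wx":0,"wy":0,"wz":0,"claw":0.05},{"x":0,"y":0,"z":0,"wx":0,"wy":0,"wz":0,"claw":0.05}]'
python3 st.py .4925 .2145 .04 -1.378
python3 - <<'E'
from h import *
for n in("top","side"):
    im,d=eyes.snapshot(n); cv2.imwrite(f"pics/{n}1.png",cv2.resize(im[100:300,100:350] if n=="top" else im[180:380,150:400],None,fx=3,fy=3)[:600,:800])
E
```

```text
clock: 3.22
tool_pos: [0.4956, 0.2101, 0.1509]
tcp_rot: [0.771, -0.637, 0.002, -0.0]
force: [0.1, 0.8, 0.7]
finger_gap: 0.05
t 3.225 pos [0.4956 0.2101 0.1509] q [-0.2   0.45 -0.38  2.06  0.27  0.68 -2.14] grasp [0.4955 0.2101 0.1699] gap 0.05 F [0.1 0.8 0.7]
tool shift [-0.0053  0.0026  0.1109] turn [-0.003 -0.003 -0.002]
```

View pics/side1.png

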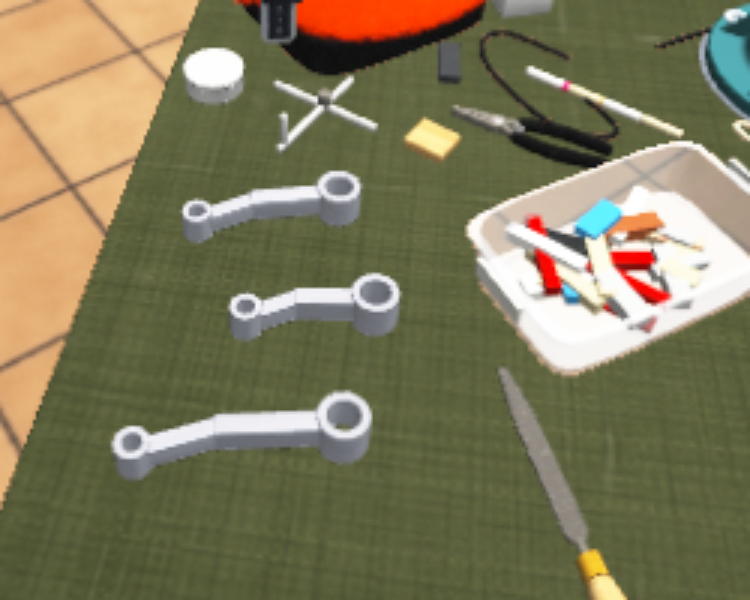

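```bash
python3 -m crank '[{"x":-0.005,"y":0.002,"z":0.055,"wx":0,"wy":0,"wz":0,"claw":0.05},{"x":0,"y":0,"z":0.05,"wx":0,"wy":0,"wz":0,"claw":0.05},{"x":0,"y":0,"z":0,"wx":0,"wy":0,"wz":0,"claw":0.05}]'
python3 st.py .4925 .2145 .004 -1.378
python3 - <<'E'
from h import *
for n in("top","side"):
    im,d=eyes.snapshot(n); cv2.imwrite(f"pics/{n}2.png",cv2.resize(im[100:300,100:350] if n=="top" else im[180:380,150:400],None,fx=3,fy=3)[:600,:800])
E
```

```text
clock: 3.7
tool_pos: [0.5084, 0.2214, 0.0577]
tcp_rot: [0.77, -0.638, 0.009, -0.014]
force: [0.8, 0.2, 0.8]
finger_gap: 0.0501
t 3.7 pos [0.5084 0.2214 0.0577] q [-0.29  0.59 -0.29  2.11  0.38  0.46 -2.25] grasp [0.5078 0.2212 0.0767] gap 0.0501 F [0.8 0.2 0.8]
tool shift [0.004  0.0187 0.0531] turn [-0.034  0.004 -0.005]
```

View pics/side2.png

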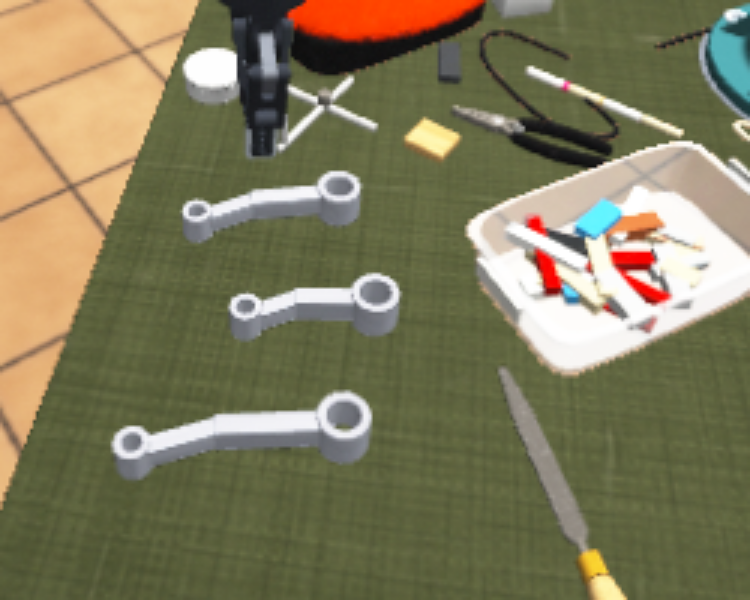

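View pics/top2.png

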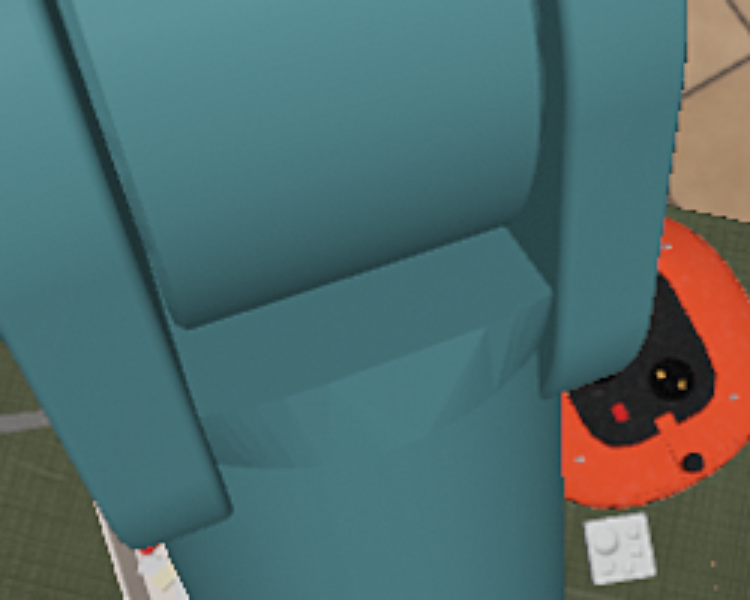

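```bash
python3 -m crank '[{"x":0.004,"y":0.018,"z":0,"wx":-0.034,"wy":0.004,"wz":0,"claw":0.05},{"x":0,"y":0,"z":0,"wx":0,"wy":0,"wz":0,"claw":0.05}]'
python3 st.py .4925 .2145 .004 -1.378
```

```text
clock: 4.05
tool_pos: [0.4953, 0.2162, 0.0645]
tcp_rot: [0.77, -0.638, 0.002, -0.006]
force: [-0.5, -0.1, 0.6]
finger_gap: 0.0499
t 4.05 pos [0.4953 0.2162 0.0645] q [-0.27  0.58 -0.31  2.12  0.37  0.48 -2.24] grasp [0.4951 0.2161 0.0835] gap 0.0499 F [-0.5 -0.1  0.6]
tool shift [0.0014 0.0037 0.0604] turn [-0.011  0.004 -0.006]
```

```bash
python3 -m crank '[{"x":0.001,"y":0.004,"z":0.015,"wx":-0.01,"wy":0.004,"wz":-0.006,"claw":0.05},{"x":0,"y":0,"z":0.015,"wx":0,"wy":0,"wz":0,"claw":0.05},{"x":0,"y":0,"z":0,"wx":0,"wy":0,"wz":0,"claw":0.05}]'
python3 st.py .4925 .2145 .004 -1.378
```

```text
clock: 4.42
tool_pos: [0.4924, 0.2146, 0.0338]
tcp_rot: [0.772, -0.636, 0.001, -0.001]
force: [-0.0, -0.1, 0.1]
finger_gap: 0.0501
t 4.425 pos [0.4924 0.2146 0.0338] q [-0.29  0.63 -0.28  2.13  0.4   0.43 -2.26] grasp [0.4923 0.2146 0.0528] gap 0.0501 F [-0.  -0.1  0.1]
tool shift [ 0.0001 -0.      0.0298] turn [-0.003  0.001 -0.   ]
```

Small steps track well. I look before the last 30 mm.

```bash
python3 - <<'E'
from h import *
im,d=eyes.snapshot("side"); cv2.imwrite("pics/side3.png",cv2.resize(im[190:290,190:310],None,fx=6,fy=6,interpolation=2))
bal=[.4925,.2145,.024]; print(proj("side",bal), (proj("side",bal)-[190,190])*6)
E
```

```text
[[243.65482988 244.12267608]] [[321.92897928 324.73605647]]
```

View pics/side3.png

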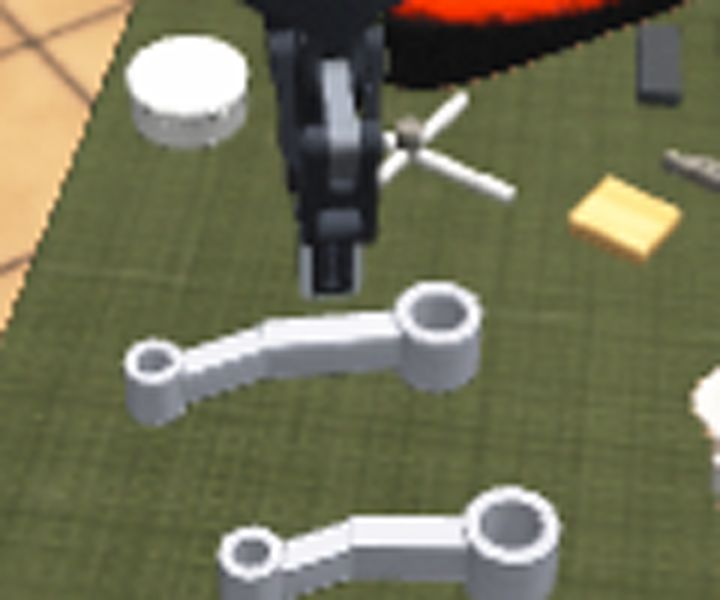

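The near finger's tip, at crop (330,290), is lined up along the arm with the balance point at (322,325). I descend.

```bash
python3 -m crank '[{"x":0,"y":0,"z":0.015,"wx":-0.003,"wy":0,"wz":0,"claw":0.05},{"x":0,"y":0,"z":0.01,"wx":0,"wy":0,"wz":0,"claw":0.05},{"x":0,"y":0,"z":0,"wx":0,"wy":0,"wz":0,"claw":0.05}]'
python3 st.py .4925 .2145 .005 -1.378
```

```text
clock: 4.85
tool_pos: [0.4927, 0.215, 0.007]
tcp_rot: [0.772, -0.636, -0.0, -0.0]
force: [-0.3, -0.1, 1.0]
finger_gap: 0.05
t 4.85 pos [0.4927 0.215  0.007 ] q [-0.32  0.67 -0.24  2.14  0.42  0.38 -2.28] grasp [0.4927 0.215  0.026 ] gap 0.05 F [-0.3 -0.1  1. ]
tool shift [0.0005 0.0003 0.002 ] turn [ 0.     0.001 -0.   ]
```

```bash
python3 -m crank '[{"x":0,"y":0,"z":0.004,"wx":0,"wy":0,"wz":0,"claw":0.05},{"x":0,"y":0,"z":0,"wx":0,"wy":0,"wz":0,"claw":0.03}]' 60
python3 -m crank '[{"x":0,"y":0,"z":0,"wx":0,"wy":0,"wz":0,"claw":0.0},{"x":0,"y":0,"z":0,"wx":0,"wy":0,"wz":0,"claw":0.0},{"x":0,"y":0,"z":0,"wx":0,"wy":0,"wz":0,"claw":0.0},{"x":0,"y":0,"z":0,"wx":0,"wy":0,"wz":0,"claw":0.0}]' 70
python3 st.py .4925 .2145 .08 -1.378
```

```text
clock: 5.1
tool_pos: [0.4927, 0.2152, 0.0027]
tcp_rot: [0.772, -0.636, -0.0, -0.0]
force: [-0.9, 0.1, 0.5]
finger_gap: 0.0329
clock: 5.6
tool_pos: [0.4933, 0.2154, 0.0035]
tcp_rot: [0.772, -0.636, -0.0, -0.001]
force: [-0.8, -0.2, -0.1]
finger_gap: 0.0001
t 5.6 pos [0.4933 0.2154 0.0035] q [-0.32  0.68 -0.24  2.14  0.42  0.37 -2.28] grasp [0.4932 0.2153 0.0225] gap 0.0001 F [-0.8 -0.2 -0.1]
tool shift [ 0.0006  0.0008 -0.0766] turn [-0.001  0.001 -0.   ]
```

The fingers shut completely, so they missed the lever. I look.

```bash
python3 - <<'E'
from h import *
im,d=eyes.snapshot("side"); cv2.imwrite("pics/side4.png",cv2.resize(im[190:290,190:310],None,fx=6,fy=6,interpolation=2))
s=robot.get_state()
print((proj("side",s['tool_pos'])-[190,190])*6,(proj("side",[.4925,.2145,.024])-[190,190])*6)
P=cloud("side",d); 
for uv in [(243,244),(243,240),(240,244),(250,243),(225,250)]: print(uv,P[uv[1],uv[0]].round(4))
E
```

```text
[[319.82236617 364.04864039]] [[321.92897928 324.73605647]]
(243, 244) [0.4938 0.2166 0.0263]
(243, 240) [0.4929 0.2272 0.0494]
(240, 244) [0.5006 0.2176 0.0268]
(250, 243) [0.478  0.2123 0.0266]
(225, 250) [0.5328 0.2364 0.0239]
```

View pics/side4.png

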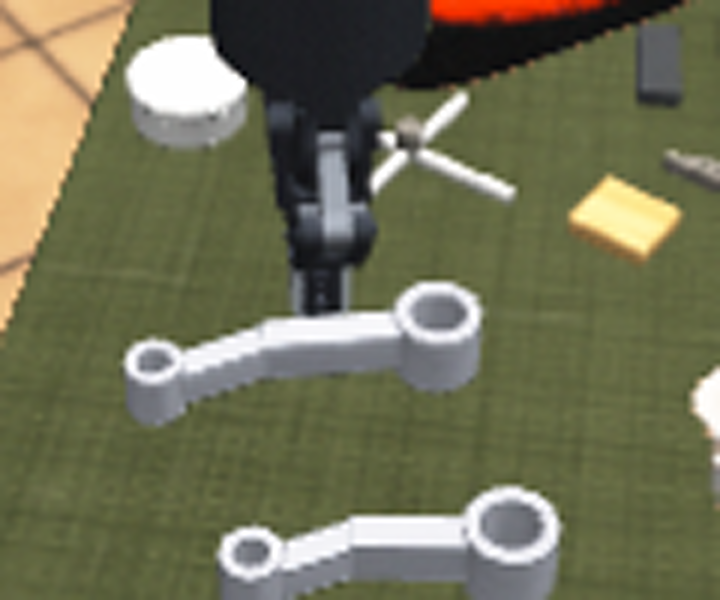

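```bash
python3 - <<'E'
from h import *
im,d=eyes.snapshot("side"); P=cloud("side",d)
for u in (241,243,245):
  for v in range(216,254,2): print(u,v,P[v,u].round(3), im[v,u])
E
```

```text
241 216 [0.494 0.256 0.143] [36 30 29]
241 218 [0.494 0.253 0.136] [27 24 23]
241 220 [0.495 0.245 0.123] [25 23 20]
241 222 [0.497 0.23  0.105] [58 52 48]
241 224 [0.494 0.257 0.123] [141 131 126]
241 226 [0.493 0.274 0.133] [106  94  88]
241 228 [0.492 0.276 0.13 ] [83 74 69]
241 230 [0.492 0.277 0.125] [41 37 33]
241 232 [0.493 0.269 0.113] [25 22 22]
241 234 [0.495 0.252 0.091] [28 26 24]
241 236 [0.497 0.229 0.063] [35 30 31]
241 238 [0.497 0.231 0.059] [33 29 28]
241 240 [0.497 0.23  0.052] [36 30 29]
241 242 [0.498 0.222 0.038] [70 66 61]
241 244 [0.498 0.216 0.026] [249 246 246]
241 246 [0.498 0.224 0.027] [250 246 246]
241 248 [0.498 0.223 0.02 ] [130 122 120]
241 250 [0.498 0.225 0.016] [123 115 112]
241 252 [0.498 0.222 0.006] [104 106 104]
243 216 [0.49  0.256 0.144] [140 131 126]
243 218 [0.49  0.257 0.14 ] [151 139 134]
243 220 [0.49  0.262 0.138] [123 115 111]
243 222 [0.49  0.262 0.133] [122 114 109]
243 224 [0.49  0.261 0.127] [121 113 109]
243 226 [0.489 0.272 0.132] [129 121 114]
243 228 [0.489 0.275 0.129] [96 85 82]
243 230 [0.488 0.276 0.125] [46 41 39]
243 232 
[... 512 characters left out ...]
69 162]
245 220 [0.486 0.26  0.137] [180 170 162]
245 222 [0.485 0.264 0.135] [180 169 162]
245 224 [0.485 0.268 0.133] [179 168 162]
245 226 [0.485 0.272 0.132] [195 183 176]
245 228 [0.484 0.276 0.13 ] [170 161 155]
245 230 [0.484 0.276 0.125] [76 69 69]
245 232 [0.486 0.263 0.107] [62 55 52]
245 234 [0.487 0.245 0.085] [30 27 25]
245 236 [0.488 0.228 0.063] [34 29 28]
245 238 [0.488 0.229 0.058] [35 30 28]
245 240 [0.488 0.228 0.05 ] [33 30 28]
245 242 [0.489 0.22  0.036] [160 151 148]
245 244 [0.489 0.217 0.027] [249 246 246]
245 246 [0.489 0.221 0.025] [245 241 239]
245 248 [0.489 0.222 0.019] [129 122 120]
245 250 [0.489 0.221 0.012] [123 115 114]
245 252 [0.489 0.218 0.002] [71 81 77]
```

The depth column shows the closed fingertips ending at about z = 0.035–0.045, just above the lever top at 0.026, while the reported TCP z is 0.0035. Horizontal agreement is good (0.493, 0.2145). So the reported height disagrees with what the camera sees. I open again and measure the fingertips carefully before going lower.

```bash
python3 -m crank '[{"x":0,"y":0,"z":-0.01,"wx":0,"wy":0,"wz":0,"claw":0.05},{"x":0,"y":0,"z":0,"wx":0,"wy":0,"wz":0,"claw":0.05},{"x":0,"y":0,"z":0,"wx":0,"wy":0,"wz":0,"claw":0.05}]' 60
python3 st.py .4925 .2145 .005 -1.378
python3 - <<'E'
from h import *
im,d=eyes.snapshot("side"); cv2.imwrite("pics/side5.png",cv2.resize(im[190:290,190:310],None,fx=6,fy=6,interpolation=2))
P=cloud("side",d)
for v in range(230,248): print(v,P[v,243].round(3),im[v,243])
im,d=eyes.snapshot("top");P=cloud("top",d); cv2.imwrite("pics/top5.png",im)
E
```

```text
clock: 6.08
tool_pos: [0.4934, 0.2154, 0.0144]
tcp_rot: [0.772, -0.636, 0.0, -0.001]
force: [-0.4, 0.3, -0.1]
finger_gap: 0.0497
t 6.075 pos [0.4934 0.2154 0.0144] q [-0.31  0.66 -0.25  2.14  0.41  0.39 -2.28] grasp [0.4934 0.2154 0.0334] gap 0.0497 F [-0.4  0.3 -0.1]
tool shift [0.0007 0.0011 0.0094] turn [-0.002  0.001 -0.   ]
230 [0.488 0.278 0.126] [30 27 26]
231 [0.488 0.277 0.123] [29 25 25]
232 [0.489 0.274 0.118] [53 46 43]
233 [0.489 0.266 0.107] [86 76 70]
234 [0.489 0.268 0.106] [90 78 73]
235 [0.489 0.272 0.107] [79 70 66]
236 [0.489 0.271 0.104] [56 50 46]
237 [0.489 0.272 0.102] [35 32 29]
238 [0.49  0.255 0.082] [45 39 38]
239 [0.491 0.253 0.078] [37 33 31]
240 [0.49  0.255 0.076] [34 29 28]
241 [0.49  0.255 0.074] [34 29 26]
242 [0.49  0.254 0.07 ] [36 31 29]
243 [0.49  0.254 0.067] [37 31 30]
244 [0.49  0.254 0.064] [38 33 31]
245 [0.491 0.253 0.059] [50 47 43]
246 [0.493 0.224 0.027] [223 213 209]
247 [0.493 0.222 0.022] [156 148 144]
```

View pics/side5.png

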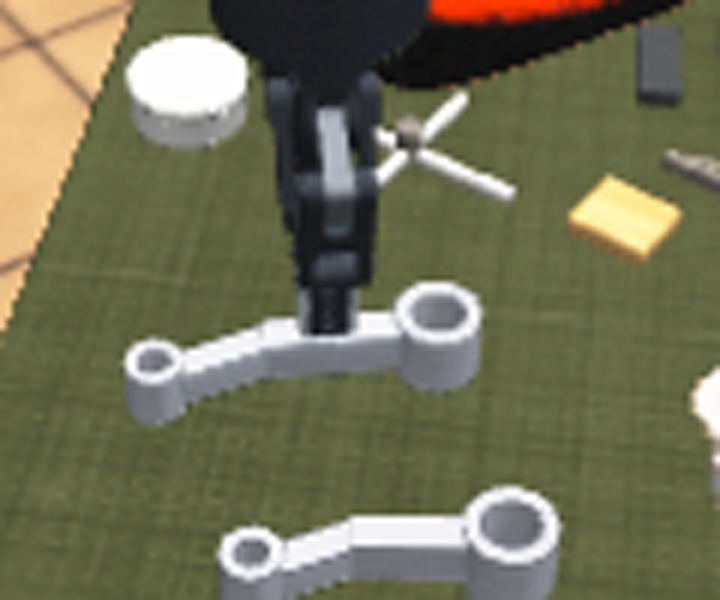

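Near fingertip: back face at y = 0.254, tip at z ≈ 0.058, against a reported TCP of 0.014. So the true tip is about 35–38 mm higher than reported (horizontal is fine). I descend by vision.

```bash
python3 -m crank '[{"x":0.001,"y":0.001,"z":0.015,"wx":0,"wy":0,"wz":0,"claw":0.05},{"x":0,"y":0,"z":0.013,"wx":0,"wy":0,"wz":0,"claw":0.05},{"x":0,"y":0,"z":0,"wx":0,"wy":0,"wz":0,"claw":0.05}]'
python3 st.py .4925 .2145 -.032 -1.378
python3 - <<'E'
from h import *
im,d=eyes.snapshot("side"); cv2.imwrite("pics/side6.png",cv2.resize(im[190:290,190:310],None,fx=6,fy=6,interpolation=2))
P=cloud("side",d)
for v in range(240,258): print(v,P[v,243].round(3),im[v,243])
E
```

```text
clock: 6.55
tool_pos: [0.492, 0.2139, -0.0164]
tcp_rot: [0.772, -0.636, -0.0, -0.0]
force: [1.2, 0.9, -0.7]
finger_gap: 0.0498
t 6.55 pos [ 0.492   0.2139 -0.0164] q [-0.34  0.71 -0.21  2.15  0.44  0.32 -2.3 ] grasp [0.492  0.2138 0.0026] gap 0.0498 F [ 1.2  0.9 -0.7]
tool shift [-0.0005 -0.0006  0.0156] turn [-0.     0.001 -0.   ]
240 [0.488 0.277 0.098] [29 25 25]
241 [0.488 0.277 0.095] [29 25 25]
242 [0.489 0.273 0.088] [29 26 26]
243 [0.489 0.274 0.087] [63 56 52]
244 [0.489 0.268 0.077] [78 68 64]
245 [0.489 0.269 0.076] [71 62 59]
246 [0.489 0.271 0.075] [57 50 47]
247 [0.489 0.269 0.07 ] [39 34 31]
248 [0.491 0.251 0.049] [32 29 26]
249 [0.491 0.25  0.045] [32 28 27]
250 [0.491 0.254 0.045] [34 29 29]
251 [0.491 0.253 0.042] [34 29 28]
252 [0.491 0.253 0.038] [35 30 28]
253 [0.491 0.252 0.034] [34 31 30]
254 [0.491 0.251 0.03 ] [32 28 24]
255 [0.491 0.245 0.02 ] [59 64 60]
256 [0.493 0.231 0.002] [ 65 101  94]
257 [0.492 0.234 0.002] [ 65 103  96]
```

View pics/side6.png

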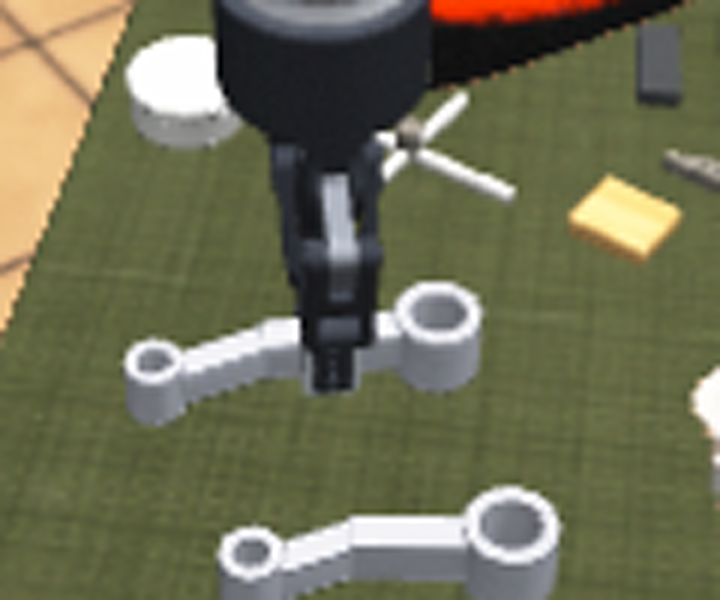

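Tip now about z = 0.025, straddling the arm. I go down a further 14 mm, watching force.

```bash
python3 -m crank '[{"x":0,"y":0,"z":0.007,"wx":0,"wy":0,"wz":0,"claw":0.05},{"x":0,"y":0,"z":0.007,"wx":0,"wy":0,"wz":0,"claw":0.05},{"x":0,"y":0,"z":0,"wx":0,"wy":0,"wz":0,"claw":0.05}]'
python3 st.py .4925 .2145 -.032 -1.378
python3 - <<'E'
from h import *
im,d=eyes.snapshot("side"); cv2.imwrite("pics/side7.png",cv2.resize(im[190:290,190:310],None,fx=6,fy=6,interpolation=2))
P=cloud("side",d)
for v in range(252,264): print(v,P[v,243].round(3),im[v,243])
E
```

```text
clock: 6.98
tool_pos: [0.4924, 0.2143, -0.031]
tcp_rot: [0.772, -0.636, -0.0, -0.001]
force: [0.0, -0.5, 0.1]
finger_gap: 0.0503
t 6.975 pos [ 0.4924  0.2143 -0.031 ] q [-0.36  0.74 -0.19  2.15  0.45  0.29 -2.31] grasp [ 0.4924  0.2142 -0.012 ] gap 0.0503 F [ 0.  -0.5  0.1]
tool shift [-0.0002 -0.0001  0.001 ] turn [-0.001  0.001  0.   ]
252 [0.489 0.27  0.056] [40 36 34]
253 [0.491 0.252 0.034] [34 30 28]
254 [0.491 0.253 0.032] [33 28 27]
255 [0.491 0.252 0.028] [36 30 30]
256 [0.491 0.253 0.025] [34 30 29]
257 [0.491 0.254 0.023] [36 31 30]
258 [0.491 0.253 0.019] [37 30 29]
259 [0.491 0.253 0.017] [31 29 26]
260 [0.492 0.242 0.001] [ 91 105 100]
261 [0.491 0.245 0.001] [61 94 87]
262 [0.491 0.248 0.001] [60 97 93]
263 [0.491 0.25  0.   ] [63 99 95]
```

View pics/side7.png

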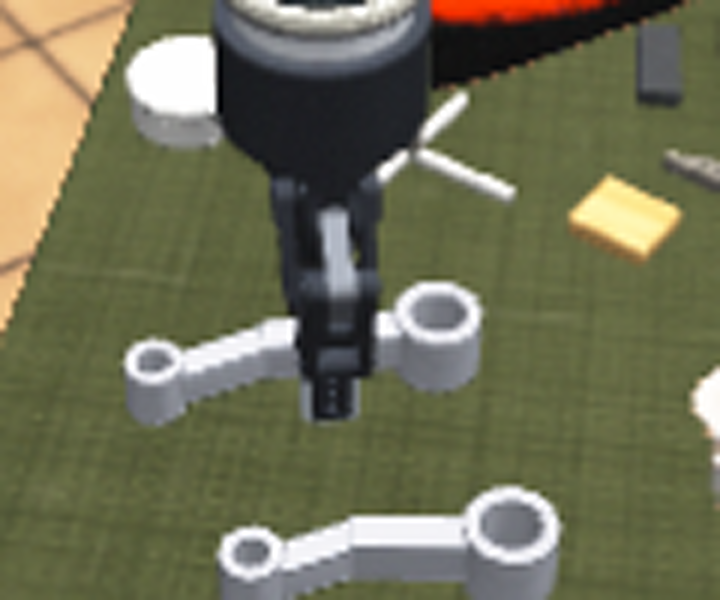

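```bash
python3 -m crank '[{"x":0,"y":0,"z":0.003,"wx":0,"wy":0,"wz":0,"claw":0.05},{"x":0,"y":0,"z":0,"wx":0,"wy":0,"wz":0,"claw":0.025},{"x":0,"y":0,"z":0,"wx":0,"wy":0,"wz":0,"claw":0.022}]' 60
python3 -m crank '[{"x":0,"y":0,"z":0,"wx":0,"wy":0,"wz":0,"claw":0.0},{"x":0,"y":0,"z":0,"wx":0,"wy":0,"wz":0,"claw":0.0},{"x":0,"y":0,"z":0,"wx":0,"wy":0,"wz":0,"claw":0.0}]' 80
python3 st.py .4925 .2145 .05 -1.378
python3 - <<'E'
from h import *
im,d=eyes.snapshot("side"); cv2.imwrite("pics/side8.png",cv2.resize(im[190:290,190:310],None,fx=6,fy=6,interpolation=2))
E
```

```text
clock: 7.4
tool_pos: [0.4949, 0.2145, -0.031]
tcp_rot: [0.772, -0.636, 0.002, -0.003]
force: [-0.5, -0.3, -0.3]
finger_gap: 0.022
clock: 7.78
tool_pos: [0.4952, 0.2149, -0.0306]
tcp_rot: [0.772, -0.636, 0.002, -0.003]
force: [0.8, -0.4, 2.2]
finger_gap: 0.0121
t 7.775 pos [ 0.4952  0.2149 -0.0306] q [-0.36  0.74 -0.19  2.15  0.45  0.29 -2.31] grasp [ 0.495   0.2149 -0.0116] gap 0.0121 F [ 0.8 -0.4  2.2]
tool shift [-0.0002  0.0021 -0.0807] turn [-0.007  0.001 -0.001]
```

View pics/side8.png

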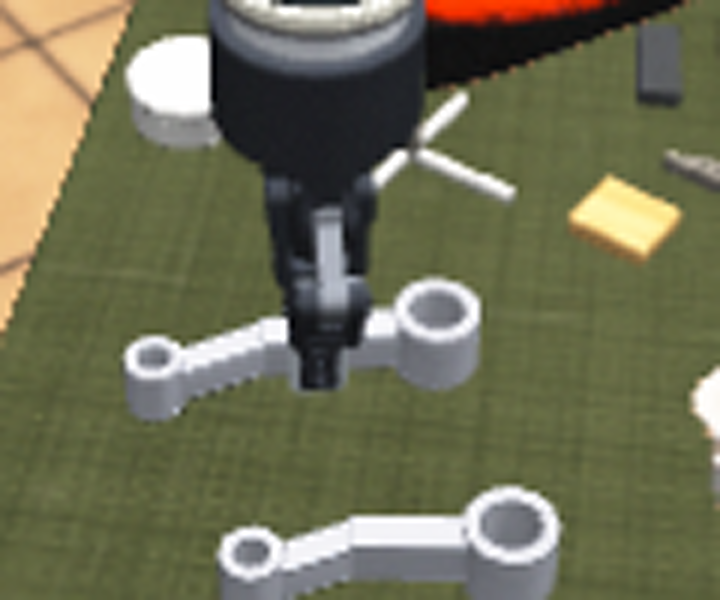

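Gripped on the arm (gap 12 mm, lever about 14 mm). I lift slowly.

```bash
python3 -m crank '[{"x":0,"y":0,"z":-0.01,"wx":0,"wy":0,"wz":0,"claw":0.0},{"x":0,"y":0,"z":-0.02,"wx":0,"wy":0,"wz":0,"claw":0.0},{"x":0,"y":0,"z":-0.02,"wx":0,"wy":0,"wz":0,"claw":0.0},{"x":0,"y":0,"z":-0.02,"wx":0,"wy":0,"wz":0,"claw":0.0},{"x":0,"y":0,"z":0,"wx":0,"wy":0,"wz":0,"claw":0.0},{"x":0,"y":0,"z":0,"wx":0,"wy":0,"wz":0,"claw":0.0}]' 80
python3 st.py .4925 .2145 .15 -1.378
python3 - <<'E'
from h import *
im,d=eyes.snapshot("side"); cv2.imwrite("pics/side9.png",cv2.resize(im[160:290,180:310],None,fx=4.6,fy=4.6,interpolation=2)); np.savez("s9.npz",im=im,d=d)
E
```

```text
clock: 8.57
tool_pos: [0.4911, 0.212, 0.0399]
tcp_rot: [0.772, -0.636, 0.0, 0.001]
force: [-0.6, 0.4, -4.2]
finger_gap: 0.0127
t 8.575 pos [0.4911 0.212  0.0399] q [-0.28  0.62 -0.29  2.13  0.39  0.44 -2.26] grasp [0.4911 0.2121 0.0589] gap 0.0127 F [-0.6  0.4 -4.2]
tool shift [-0.002  -0.0017 -0.1102] turn [ 0.001 -0.002 -0.   ]
```

View pics/side9.png

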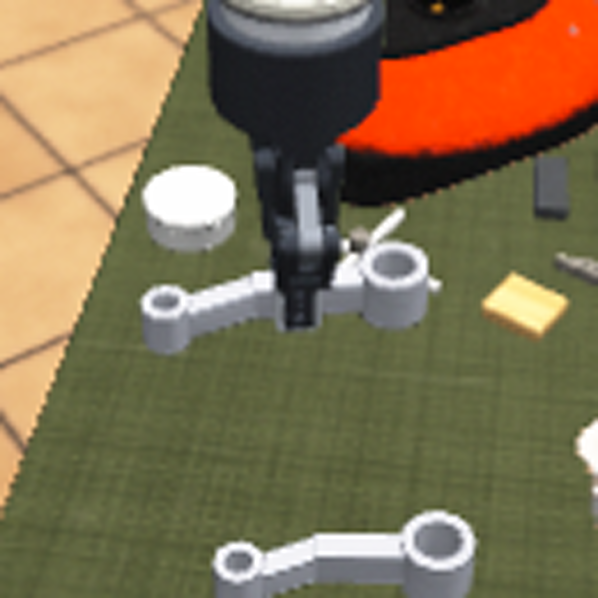

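Lifted: hub rim at crop (397,263), eye rim at (165,300). Now I measure the lever's pose in the hand.

```bash
cat > lev.py <<'E'
from h import *
def rim(P,im,uv,ri,ro):
    # bright rim points on flat top near uv (pixel) ; ellipse-agnostic: brightness
    u,v=uv; vv,uu=np.mgrid[:384,:512]; m=(np.hypot(uu-u,vv-v)<ro)&(im.min(2)>190)
    q=P[m]; q=q[np.isfinite(q[:,2])]; return q
if __name__=="__main__":
    f=np.load("s9.npz"); im,d=f["im"],f["d"]; P=cloud("side",d)
    H=T(180,160,4.6,397,263);E=T(180,160,4.6,165,300)
    for nm,c,ro in(("hub",H,9),("eye",E,6)):
        q=rim(P,im,c,0,ro); z=np.median(q[:,2]); p=atz("side",[c],z)[0]; print(nm,len(q),"z",z.round(4),q[:,2].std().round(4),p.round(4))
    a=atz("side",[H],np.median(rim(P,im,H,0,9)[:,2]))[0];b=atz("side",[E],np.median(rim(P,im,E,0,6)[:,2]))[0]
    print(np.linalg.norm(a-b),"pitch",(b[2]+.002-a[2])/.11)
E
python3 lev.py
```

```text
hub 80 z 0.0998 0.0356 [0.4445 0.2027 0.0998]
eye 42 z 0.0973 0.0014 [0.5511 0.2353 0.0973]
0.1115055130860451 pitch -0.004166163705315862
```

```bash
python3 -m crank '[{"x":0,"y":0,"z":-0.03,"wx":0,"wy":0,"wz":0,"claw":0.0},{"x":0,"y":0,"z":-0.03,"wx":0,"wy":0,"wz":0,"claw":0.0},{"x":0,"y":0,"z":-0.03,"wx":0,"wy":0,"wz":0,"claw":0.0},{"x":0,"y":0,"z":-0.03,"wx":0,"wy":0,"wz":0,"claw":0.0},{"x":0,"y":0,"z":-0.03,"wx":0,"wy":0,"wz":0,"claw":0.0},{"x":0,"y":0,"z":-0.03,"wx":0,"wy":0,"wz":0,"claw":0.0},{"x":0,"y":0,"z":-0.02,"wx":0,"wy":0,"wz":0,"claw":0.0},{"x":0,"y":0,"z":0,"wx":0,"wy":0,"wz":0,"claw":0.0}]' 80
python3 st.py .472 -.3122 .23 -1.463
```

```text
clock: 9.62
tool_pos: [0.4863, 0.2096, 0.2363]
tcp_rot: [0.772, -0.635, -0.004, 0.01]
force: [-0.6, 0.6, -3.7]
finger_gap: 0.0127
t 9.625 pos [0.4863 0.2096 0.2363] q [-0.14  0.34 -0.45  1.98  0.19  0.88 -2.07] grasp [0.4866 0.2098 0.2553] gap 0.0127 F [-0.6  0.6 -3.7]
tool shift [0.5092 0.1146 0.012 ] turn [ 0.02  -0.008  0.087]
```

```bash
python3 -m crank '[{"x":0.04,"y":0.009,"z":0,"wx":0.01,"wy":0,"wz":0.008,"claw":0.0},{"x":0.04,"y":0.009,"z":0,"wx":0.01,"wy":0,"wz":0.008,"claw":0.0},{"x":0.04,"y":0.009,"z":0,"wx":0,"wy":0,"wz":0.008,"claw":0.0},{"x":0.04,"y":0.009,"z":0,"wx":0,"wy":0,"wz":0.008,"claw":0.0},{"x":0.04,"y":0.009,"z":0,"wx":0,"wy":0,"wz":0.008,"claw":0.0},{"x":0.04,"y":0.009,"z":0,"wx":0,"wy":0,"wz":0.008,"claw":0.0}]' 80
python3 st.py .472 -.3122 .23 -1.463
python3 -m crank '[{"x":0.04,"y":0.009,"z":0,"wx":0,"wy":0,"wz":0.008,"claw":0.0},{"x":0.04,"y":0.009,"z":0,"wx":0,"wy":0,"wz":0.008,"claw":0.0},{"x":0.04,"y":0.009,"z":0,"wx":0,"wy":0,"wz":0.008,"claw":0.0},{"x":0.04,"y":0.009,"z":0,"wx":0,"wy":0,"wz":0.008,"claw":0.0},{"x":0.03,"y":0.009,"z":0,"wx":0,"wy":0,"wz":0.008,"claw":0.0},{"x":0,"y":0,"z":0,"wx":0,"wy":0,"wz":0,"claw":0.0}]' 80
python3 st.py .472 -.3122 .15 -1.463
```

```text
clock: 10.38
tool_pos: [0.4684, -0.04, 0.2276]
tcp_rot: [0.76, -0.65, -0.004, 0.007]
force: [0.8, 0.1, -2.3]
finger_gap: 0.0124
t 10.375 pos [ 0.4684 -0.04    0.2276] q [ 0.29  0.26 -0.36  2.12  0.13  0.8  -1.58] grasp [ 0.4687 -0.0398  0.2466] gap 0.0124 F [ 0.8  0.1 -2.3]
tool shift [ 0.2695  0.0386 -0.0007] turn [ 0.016 -0.004  0.048]
clock: 11.12
tool_pos: [0.4404, -0.2429, 0.2175]
tcp_rot: [0.744, -0.668, -0.012, 0.012]
force: [0.3, 0.7, -2.9]
finger_gap: 0.0124
t 11.125 pos [ 0.4404 -0.2429  0.2175] q [ 0.61  0.31 -0.25  2.06  0.13  0.82 -1.19] grasp [ 0.441  -0.2429  0.2364] gap 0.0124 F [ 0.3  0.7 -2.9]
tool shift [ 0.0724 -0.0262  0.0664] turn [0.034 0.002 0.   ]
```

```bash
python3 -m crank '[{"x":0.03,"y":-0.012,"z":0,"wx":0.017,"wy":0,"wz":0,"claw":0.0},{"x":0.03,"y":-0.012,"z":0,"wx":0.017,"wy":0,"wz":0,"claw":0.0},{"x":0.01,"y":0,"z":0,"wx":0,"wy":0,"wz":0,"claw":0.0},{"x":0,"y":0,"z":0,"wx":0,"wy":0,"wz":0,"claw":0.0}]' 80
python3 st.py .472 -.3122 .13 -1.463
```

```text
clock: 11.62
tool_pos: [0.4695, -0.3046, 0.2103]
tcp_rot: [0.746, -0.666, -0.008, -0.001]
force: [-0.4, 0.7, -3.0]
finger_gap: 0.0128
t 11.625 pos [ 0.4695 -0.3046  0.2103] q [ 0.68  0.39 -0.24  1.96  0.12  0.83 -1.08] grasp [ 0.4697 -0.3049  0.2293] gap 0.0128 F [-0.4  0.7 -3. ]
tool shift [ 0.0088 -0.0024  0.0801] turn [0.009 0.012 0.006]
```

```bash
python3 -m crank '[{"x":0.009,"y":-0.002,"z":0.02,"wx":0.009,"wy":0.012,"wz":0.006,"claw":0.0},{"x":0,"y":0,"z":0.02,"wx":0,"wy":0,"wz":0,"claw":0.0},{"x":0,"y":0,"z":0.02,"wx":0,"wy":0,"wz":0,"claw":0.0},{"x":0,"y":0,"z":0,"wx":0,"wy":0,"wz":0,"claw":0.0}]' 80
python3 st.py .472 -.3122 .10 -1.463
python3 - <<'E'
from h import *
for n in("top","side"):
    im,d=eyes.snapshot(n); np.savez(f"{n}10.npz",im=im,d=d)
    a,b,c,e=(340,130,460,270) if n=="top" else (200,80,330,180)
    s=5 if n=="side" else 4
    cv2.imwrite(f"pics/{n}10.png",cv2.resize(im[b:e,a:c],None,fx=s,fy=s,interpolation=2))
E
```

```text
clock: 12.12
tool_pos: [0.4706, -0.3046, 0.1477]
tcp_rot: [0.747, -0.665, -0.003, -0.0]
force: [-0.1, -0.2, -3.5]
finger_gap: 0.0124
t 12.125 pos [ 0.4706 -0.3046  0.1477] q [ 0.66  0.47 -0.22  2.01  0.15  0.68 -1.11] grasp [ 0.4707 -0.3047  0.1667] gap 0.0124 F [-0.1 -0.2 -3.5]
tool shift [ 0.0079 -0.0007  0.0477] turn [0.004 0.006 0.008]
```

View pics/side10.png

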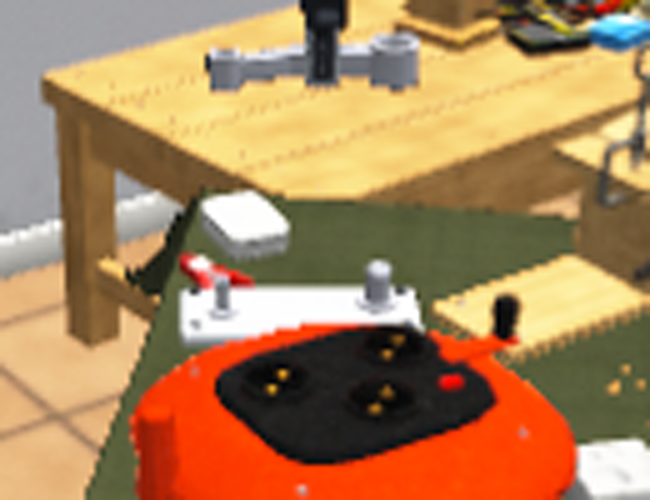

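View pics/top10.png

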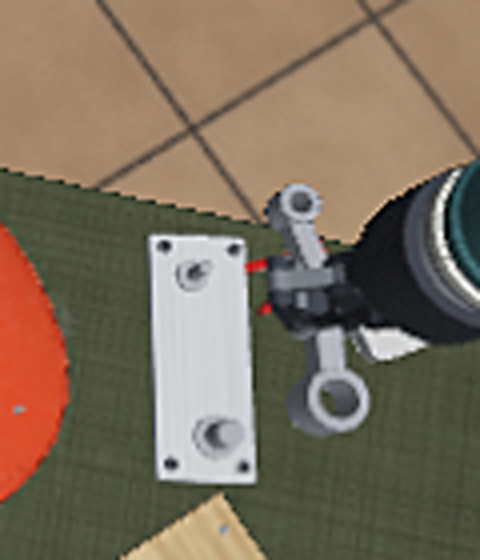

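Both views show the lever: top hub rim at crop (340,398), eye rim at (300,202); side hub at (394,45), eye at (225,56). I measure against the fixture.

```bash
cat > rel.py <<'E'
import sys
from h import *
# args: file tag, then crop coordinates: top hub, top eye, side hub, side eye (as pixel uv)
def solve(obs,x0):
    # params: bore x,y,z, yaw, pitch, roll
    def f(p):
        M=R.from_euler("ZYX",p[3:6]).as_matrix(); r=[]
        for n,uv,l in obs: r+=list(proj(n,p[:3]+M@np.array(l))[0]-uv)
        return np.r_[r,p[5]*50]
    o=least_squares(f,x0); return o.x,o.fun
def run(th,te,sh,se,zguess):
    lh=(0,0,.014); le=(.1093,.012,.012)
    p,r=solve([("top",th,lh),("top",te,le),("side",sh,lh),("side",se,le)],[.42,-.31,zguess,.1,0,0])
    print("bore",p[:3].round(4),"ypr",p[3:].round(3),"res",r.round(2))
    M=R.from_euler("ZYX",p[3:6]).as_matrix(); e=p[:3]+M@[.1093,.012,0]; print("eye",e.round(4))
    return p
E
python3 - <<'E'
from h import *
import rel
th=T(340,130,4,340,398);te=T(340,130,4,300,202);sh=T(200,80,5,394,45);se=T(200,80,5,225,56)
p=rel.run(th,te,sh,se,.19)
for n,c in(("top",th),("top",te),("side",sh),("side",se)):
    f=np.load(n+"10.npz");P=cloud(n,f["d"]);im=f["im"]
    vv,uu=np.mgrid[:384,:512]; rr=np.hypot(uu-c[0],vv-c[1]); q=P[rr<9]; q=q[np.isfinite(q[:,2])&(abs(q[:,2]-.2)<.06)]
    print(n,np.percentile(q[:,2],[50,80,90,97]).round(4))
E
```

```text
bore [ 0.4253 -0.3139  0.1897] ypr [ 0.129  0.001 -0.   ] res [ 0.02 -0.12  0.04 -0.18  0.14  0.05  0.28  0.1  -0.  ]
eye [ 0.5322 -0.2879  0.1896]
top [0.2054 0.2074 0.208  0.2088]
top [0.2004 0.2036 0.2044 0.2059]
side [0.1996 0.2052 0.2068 0.2079]
side [0.1965 0.2018 0.2029 0.205 ]
```

```bash
python3 st.py .4711 -.3091 .058 -1.472
python3 -m crank '[{"x":0.005,"y":0,"z":0.015,"wx":0.004,"wy":0.006,"wz":0.017,"claw":0.0},{"x":0,"y":0,"z":0.015,"wx":0,"wy":0,"wz":0,"claw":0.0},{"x":0,"y":0,"z":0.015,"wx":0,"wy":0,"wz":0,"claw":0.0},{"x":0,"y":0,"z":0,"wx":0,"wy":0,"wz":0,"claw":0.0}]' 80
python3 st.py .4711 -.3091 .058 -1.472
```

```text
t 12.225 pos [ 0.4725 -0.3058  0.1495] q [ 0.66  0.46 -0.22  2.01  0.15  0.68 -1.11] grasp [ 0.4725 -0.3059  0.1685] gap 0.0127 F [ 0.2  0.6 -3.2]
tool shift [0.0034 0.0017 0.0914] turn [0.    0.003 0.016]
clock: 12.72
tool_pos: [0.4743, -0.3114, 0.1029]
tcp_rot: [0.741, -0.672, 0.004, -0.001]
force: [-0.9, -0.2, -2.5]
finger_gap: 0.0122
t 12.725 pos [ 0.4743 -0.3114  0.1029] q [ 0.64  0.53 -0.2   2.04  0.18  0.58 -1.15] grasp [ 0.4741 -0.3113  0.1219] gap 0.0122 F [-0.9 -0.2 -2.5]
tool shift [-0.0028  0.0032  0.0448] turn [-0.006 -0.005 -0.002]
```

```bash
python3 -m crank '[{"x":-0.003,"y":0.003,"z":0.012,"wx":-0.006,"wy":-0.005,"wz":0,"claw":0.0},{"x":0,"y":0,"z":0.012,"wx":0,"wy":0,"wz":0,"claw":0.0},{"x":0,"y":0,"z":0.008,"wx":0,"wy":0,"wz":0,"claw":0.0},{"x":0,"y":0,"z":0,"wx":0,"wy":0,"wz":0,"claw":0.0},{"x":0,"y":0,"z":0,"wx":0,"wy":0,"wz":0,"claw":0.0}]' 80
python3 st.py .4711 -.3091 .058 -1.472
python3 - <<'E'
from h import *
for n in("top","side"):
    im,d=eyes.snapshot(n); np.savez(f"{n}11.npz",im=im,d=d)
    a,b,c,e=(360,160,450,260) if n=="top" else (220,90,320,165)
    s=6
    cv2.imwrite(f"pics/{n}11.png",cv2.resize(im[b:e,a:c],None,fx=s,fy=s,interpolation=2))
E
python3 st.py .4711 -.3091 .058 -1.472
```

```text
clock: 13.35
tool_pos: [0.4715, -0.3088, 0.0686]
tcp_rot: [0.741, -0.672, 0.0, -0.0]
force: [-0.2, 0.4, -3.9]
finger_gap: 0.0125
t 13.35 pos [ 0.4715 -0.3088  0.0686] q [ 0.63  0.58 -0.18  2.06  0.2   0.51 -1.17] grasp [ 0.4715 -0.3088  0.0876] gap 0.0125 F [-0.2  0.4 -3.9]
tool shift [0.0002 0.0004 0.0106] turn [-0.001  0.    -0.002]
t 13.45 pos [ 0.4715 -0.3089  0.0688] q [ 0.63  0.58 -0.18  2.06  0.2   0.51 -1.17] grasp [ 0.4715 -0.3089  0.0878] gap 0.0124 F [-0.6 -0.2 -3.2]
tool shift [0.0002 0.0004 0.0108] turn [-0.001  0.    -0.002]
```

View pics/side11.png

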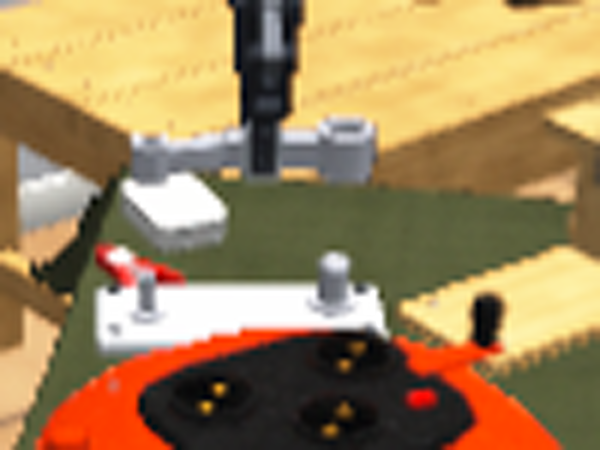

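View pics/top11.png

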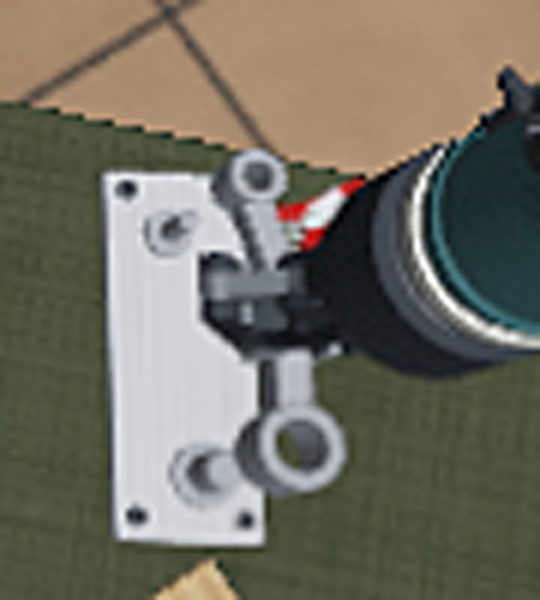

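```bash
python3 - <<'E'
from h import *
import rel
th=T(360,160,6,301,446);te=T(360,160,6,259,176);sh=T(220,90,6,347,129);se=T(220,90,6,150,141)
p=rel.run(th,te,sh,se,.11)
for z in(.108,.112,.116): # top-only
    a=atz("top",[th],z+.014)[0];b=atz("top",[te],z+.012)[0];c=atz("side",[sh],z+.014)[0];e=atz("side",[se],z+.012)[0]
    print(z,"top",a.round(4),b.round(4),np.hypot(*(a-b)[:2]).round(4),"side",c.round(4),e.round(4))
E
```

```text
bore [ 0.4248 -0.3153  0.1117] ypr [0.09  0.005 0.   ] res [-0.01 -0.06  0.03 -0.08 -0.05  0.01  0.24  0.04  0.  ]
eye [ 0.5326 -0.2936  0.1112]
0.108 top [ 0.4255 -0.3169  0.122 ] [ 0.5335 -0.2947  0.12  ] 0.1103 side [ 0.4246 -0.324   0.122 ] [ 0.5341 -0.3011  0.12  ]
0.112 top [ 0.4247 -0.3152  0.126 ] [ 0.5322 -0.2932  0.124 ] 0.1097 side [ 0.4247 -0.3147  0.126 ] [ 0.5333 -0.2919  0.124 ]
0.116 top [ 0.424  -0.3135  0.13  ] [ 0.5309 -0.2916  0.128 ] 0.1092 side [ 0.4249 -0.3053  0.13  ] [ 0.5326 -0.2828  0.128 ]
```

Bore is about 2 mm off its pin axis and the eye under 1 mm, with 56 mm of air. A small trim and 12 mm lower, then settle and check.

```bash
python3 -m crank '[{"x":0.001,"y":0,"z":0.006,"wx":0,"wy":0,"wz":-0.01,"claw":0.0},{"x":0,"y":0,"z":0.006,"wx":0,"wy":0,"wz":0,"claw":0.0},{"x":0,"y":0,"z":0,"wx":0,"wy":0,"wz":0,"claw":0.0},{"x":0,"y":0,"z":0,"wx":0,"wy":0,"wz":0,"claw":0.0},{"x":0,"y":0,"z":0,"wx":0,"wy":0,"wz":0,"claw":0.0},{"x":0,"y":0,"z":0,"wx":0,"wy":0,"wz":0,"claw":0.0}]' 80
python3 st.py .4715 -.3098 .057 -1.46
python3 - <<'E'
from h import *
for n in("top","side"):
    im,d=eyes.snapshot(n); np.savez(f"{n}12.npz",im=im,d=d); cv2.imwrite(f"pics/{n}12f.png",im)
    a,b,c,e=(360,160,450,260) if n=="top" else (220,90,320,165)
    s=6
    cv2.imwrite(f"pics/{n}12.png",cv2.resize(im[b:e,a:c],None,fx=s,fy=s,interpolation=2))
E
python3 st.py .4715 -.3098 .057 -1.46; python3 -c "
from h import *; print(robot.get_state()['dq'].round(4))"
```

```text
clock: 14.2
tool_pos: [0.4721, -0.3103, 0.0566]
tcp_rot: [0.744, -0.668, 0.001, -0.0]
force: [-0.4, 0.2, -3.8]
finger_gap: 0.0125
t 14.2 pos [ 0.4721 -0.3103  0.0566] q [ 0.63  0.6  -0.17  2.07  0.21  0.49 -1.17] grasp [ 0.4721 -0.3103  0.0756] gap 0.0125 F [-0.4  0.2 -3.8]
tool shift [-0.0006  0.0006 -0.0004] turn [-0.002 -0.001 -0.003]
t 14.3 pos [ 0.4721 -0.3103  0.0566] q [ 0.63  0.6  -0.17  2.07  0.21  0.49 -1.17] grasp [ 0.4721 -0.3103  0.0756] gap 0.0124 F [ 0.1 -0.4 -3.3]
tool shift [-0.0005  0.0005 -0.0004] turn [-0.002 -0.001 -0.003]
[-0.0009  0.0009 -0.0013  0.0005  0.0005  0.0001  0.0005]
```

View pics/side12.png

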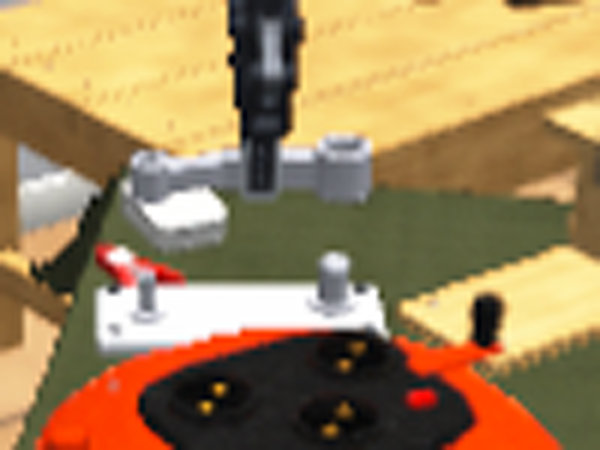

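View pics/top12.png

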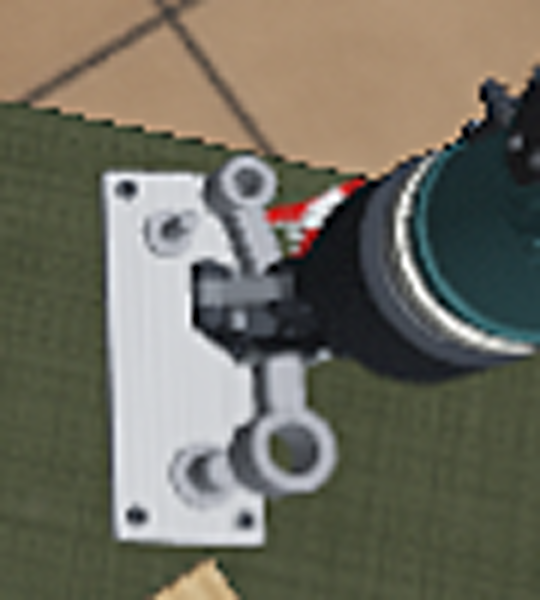

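View pics/side12f.png

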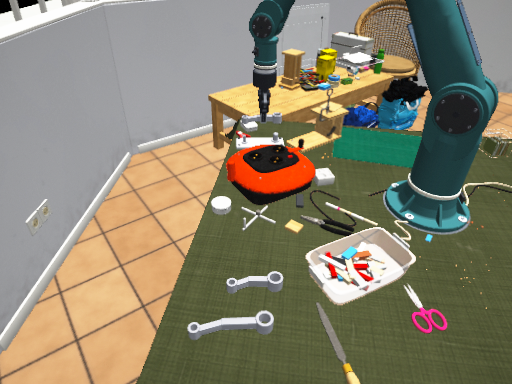

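```bash
python3 - <<'E'
from h import *
import rel
th=T(360,160,6,292,450);te=T(360,160,6,247,182);sh=T(220,90,6,345,146);se=T(220,90,6,150,158)
p=rel.run(th,te,sh,se,.10)
# same-camera lever vs pin offsets (camera bias cancels)
z=p[2]
for n,h,e,ph,pe in(("top",th,te,T(360,170,6,222,411),T(360,170,6,184,162)),("side",sh,se,T(220,115,7,391,127),T(220,115,7,172,145))):
    for zz in (z,):
        print(n,"bore-pin",(atz(n,[h],zz+.014)-atz(n,[ph],.042))[0,:2].round(4),"eye-pin",(atz(n,[e],zz+.012)-atz(n,[pe],.042))[0,:2].round(4))
a=np.load("side0.npz")["im"].astype(int);b=np.load("side12.npz")["im"].astype(int)
D=abs(a-b).max(2)
for k,(x0,y0,x1,y1) in dict(l90=(222,265,290,295),l130=(185,308,280,342),tin=(208,194,234,216),block=(282,218,306,236),stone=(293,188,306,210)).items(): print(k,D[y0:y1,x0:x1].max(), (D[y0:y1,x0:x1]>40).sum())
E
```

```text
bore [ 0.4252 -0.3164  0.1009] ypr [ 0.108 -0.005 -0.   ] res [ 0.01 -0.17  0.04 -0.07  0.05  0.04  0.27  0.05 -0.  ]
eye [ 0.5325 -0.2926  0.1014]
top bore-pin [-0.      0.0007] eye-pin [0.0003 0.0008]
side bore-pin [-0.0019  0.0047] eye-pin [-0.0012 -0.0025]
l90 5 0
l130 5 0
tin 5 0
block 5 0
stone 6 0
```

Lever is centred to about 1 mm, level, with 45 mm of air, and the bystanders are unchanged. Handing in.

```bash
python3 -c "
from h import *; print(robot.hand_in()); s=robot.get_state(); print(s['clock'],s['tool_pos'],s['finger_gap'],s['force'])"
```

```text
the job is handed in; nothing more can be done
None
the job is handed in; nothing more can be done
```

The 110 mm lever is held level over the fixture, steady, with about 45 mm of air above the pin tops. I handed the job in at about 14.3 s of the 48 s. The hand-in gave no verdict.

**What I did:** I picked the lever by its measured hole spacing (110 mm, against 90 and 130 mm for the other two). I gripped it across the straight arm about 2–3 mm from its balance point, lifted it, carried it over the reel and lowered it above the pins.

**Last checks:**
- **Alignment:** fitting both cameras together puts the bore and the eye about 1 mm from their pin axes. The top camera alone agrees. The side camera alone disagrees, showing about 5 mm at the bore and 3 mm at the eye, but it sees the small pins less clearly. All of these are within the limits.
- **Level and rest:** tilt is about 0.3°, the joints are at rest, and the fingers are still gripping (12.5 mm opening).
- **Bystanders:** in the side view, the other two levers, the tin, the block and the stone look unchanged from the start.

**What went wrong:**
- **First grasp missed:** the fingers shut just above the lever without moving it. The reported tool height was about 35–40 mm lower than the fingertips appeared in the camera. I didn't find the cause, so I set the heights by camera from then on.
- **First move refused:** my first move command was rejected for missing fields, and nothing moved.

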